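Unpin the flat lap's splash cover and hold it open for a disc change

ROBOT

A 6-joint arm with a two-finger parallel gripper is mounted at the origin on a cart in front of the work surface, level with it; the furniture and walls round the work are solid. World frame = base frame: x ahead of the robot, y to its left, z up, the work surface at z = 0. Lengths are in mm, angles in rad, forces in N, time in s.
With the tool pointing down it reaches from about 350 to 975 mm from the base axis. Payload 7.1 kg.
Tool frame: the origin (TCP) lies between the finger pads, 19 mm behind the fingertips; this is the grasp point; x points along the fingers, y is the direction in which the jaws open and shut, and the axes are right-handed (so a half turn about x gives the same grasp; the last joint's range is limited). The gripper opens to 88 mm and grips with 3 to 60 N. Pads are 20 mm wide; open, the fingers measure 115 mm over their backs; the gripper's body (75 mm by 178 mm) begins 61 mm behind the grasp point.
Start: joints at [1.259, 0.423, 1.63, -0, 1.089, -0.019], TCP at [180.365, 598.392, 241.375] pointing down, gripper open.
Joint ranges: [-3, 3], [-0.9, 2.11], [0.09, 2.58], [-1.31, 4.45], [0.11, 2.69], [-2.54, 2.54]. Speed limits (rad/s): [2.39, 2.39, 3.01, 3.14, 3.14, 3.14].

INTERFACE

Orientations are given as a rotation vector (axis times angle).
In Python, from workcell import ctrl gives the robot as it stands.
- The arm moves only by the tool apply_moves, never from a script. Its argument "increments" is a list of rows, each an object with "gripper": the opening in per cent of the stroke, from 0 (shut) to 100 (fully open); "delta_pos": the shift along the tool's x, y, z in cm, a list of three; "dr": the turn, a rotation vector about the tool's x, y, z in rad, a list of three. In form: [{"gripper": gripper, "delta_pos": [dx, dy, dz], "dr": [ax, ay, az]}, ...]. A call has exactly 5 rows; each row shifts and turns the commanded pose from where the row before left it, along the tool's axes as they then stand; what a row does not reach is not made up. A row lasts 1/12 s, in which the tool goes at most 41.7 mm and 7.16 degrees, less where a joint would pass 70% of its speed; a pose out of reach is approached as far as the arm can. A call with a gripper value outside its range is refused whole. The fingers move at their own pace and stop on an object; the grip force is fixed at half the most. Time passes only in rows, so rows that do not move let the fingers close, or fill a call up. It gives the time, the measured TCP pose, the force and the opening at its end, in the units of the state.
- ctrl.get_obs(): the state, without advancing time (a new reading comes with each control period).
- ctrl.get_image(name): name is "side" or "top"; returns a dict with "img" (384x512x3 uint8, red, green, blue), "range_z" (384x512 float32, mm along the optical axis (not along the pixel's ray), 0 where there is no reading), "mtx" (3x3 intrinsics, pixels), "k1" (the pictures are not rectified: a ray, as slopes to the right and down, at radius r is drawn at 1 + k1 r^2 times it, then the intrinsics apply), "rvec" (rotation vector, rad) and "tvec" (3), from world to camera coordinates, as OpenCV has them. Camera axes: x right, y down, z forward; pixel columns grow to the right and rows downward; lengths in mm; the calibration is good to about 2 mm. A picture is of the moment at which its call begins.
- ctrl.close_job(): hands the job in, once; it reports no verdict.
The state is a dict: "t": time; "qpos": joint angles; "qvel": joint speeds; "joint_torque": joint torques, N m; "ee_pos": TCP position; "orientation": TCP orientation; "ft_force": force on the tool from outside, world axes, zero at the start; "moment": the same for the moment, N m; "width": finger opening in mm.
Only numpy, scipy, OpenCV 4.12 (cv2) and the standard library are available. Lean on these libraries where they do the work, as an engineer would, in place of code of your own. Each camera call takes 0.05 s, during which the arm holds its last target. There are 200 camera calls.

TASK

I want to change the disc in the flat-lap grinder, but its clear splash cover has lost its stay and drops shut by itself. Pull the red-knobbed lock pin straight out of the hasp (a spring ball holds it, so it needs a firm pull) and put it in the steel parts dish; then raise the cover by its black handle until it stands 60 degrees open and keep holding it there for me: finish while still holding the handle. Leave the new disc, the flux pot, the glue bottle and the stone where they are.

Things in the scene. Friction and masses are not known exactly. Their poses are not given: they have to be found in the camera images.
- lap_machine: blue bench flat-lap grinder, fixed to the bench; housing 170 (x) x 180 (y) mm, top rim 85 mm above the bench; origin: centre of its underside, x axis points from its front (control panel, hasp, cover handle) to its back (hinge), y axis to its left, z up
- cover_angle (a joint): opening angle of the clear cover with grey metal frame, rad: 0 shut (cover level), 1.047 = 60 degrees open, stop at 1.40; it hinges along the back edge so that its front edge rises. Cover with handle weighs about 0.35 kg and falls shut from any angle when let go
- cover_hinge (a point): middle of the cover's hinge axis, 84 mm behind the machine's origin and 90 mm above the bench; the axis runs along the machine's y
- cover_handle (a point): black bar handle before the cover's front edge: cylinder 16 mm in diameter, 40 mm long along its y axis (parallel to the hinge), both flat ends free, this point in its middle; the bar is 30 mm in front of the cover's edge. Shut: 122 mm before and 30 mm left of the machine's origin, 93 mm high (206 mm before and 3 mm above the hinge axis). Turns with the cover
- lock_pin: loose lock pin, 0.05 kg, level: red knob 16 mm thick, 24 mm long, origin in its middle; y axis along its 14 mm collar and steel shaft (10 mm in diameter, 50 mm long). Starts seated through the hasp, blocking the cover: knob 108 mm before and 118 mm right of the machine's origin, 64 mm high. A straight pull of some 7 to 14 N along the machine's -y frees it; clear after 50 mm
- lock_pin_mid (a point): point on the lock pin's axis at mid-length, 32 mm from its origin
- lock_pin_tip (a point): tip of the lock pin's shaft, 76 mm from its origin
- hasp_mouth (a point): centre of the outer (right) mouth of the hasp's hole, on the hole's axis; the shaft enters here; axes as the machine's
- parts_dish: loose round stainless dish, 120 mm over the rim, 100 mm across its flat floor, 26 mm high, 3 mm thick; origin: centre of its underside
- new_lap: bystander: new grinding disc lying flat, 125 mm in diameter, 4 mm thick, copper face
- flux_pot: bystander: white pot with green lid, 53 mm in diameter, 48 mm high
- glue_bottle: bystander: small bottle with orange label, 27 mm in diameter, 59 mm high
- stone: bystander: green domed stone on a white base, 14 x 21 x 8 mm
- cover: the clear cover itself, 174 x 184 mm, 7 mm thick at its grey metal frame, with handle and tongue; origin in the middle of its hinge axis, its x axis from handle edge to hinge edge, y along the hinge
Not all that is in view belongs to the job. What is shaped like the lock_pin but blue is not meant.

How it is judged (in metres and radians):
On the way, in this order (a step that is already met when the one before it is completed fails the run):
1. the lock pin is pulled right out of the hasp while the cover is still shut (y of lock_pin_tip in the frame of hasp_mouth below -0.003 m and value of joint cover_angle below 0.1 rad), for 0.1 s.
2. the pin lies in the parts dish, let go, the cover still shut (horizontal distance between lock_pin_mid and parts_dish below 0.04 m and height (world z) of lock_pin_mid below 0.04 m and contact force between the fingers and lock_pin below 0.05 N and value of joint cover_angle below 0.1 rad), for 0.2 s.
At the end, for the whole second after the job is handed in: cover open 54 to 66 degrees (0.942 to 1.152 rad), fingers touching it with over 0.3 N and the tool point within 50 mm of the handle's middle; lock pin let go in the parts dish (its mid-point within 40 mm of the dish's centre, below 40 mm) (value of joint cover_angle between 0.942 and 1.152 rad and contact force between the fingers and cover above 0.3 N and horizontal distance between lock_pin_mid and parts_dish below 0.04 m and height (world z) of lock_pin_mid below 0.04 m and contact force between the fingers and lock_pin below 0.05 N and distance between the grasp point and cover_handle below 0.05 m); the arm keeps its last pose, push and grip.
It fails at once if a bystander (new disc, flux pot, glue bottle, stone) is moved by more than 3 cm (distance of any of new_lap, flux_pot, glue_bottle, stone from where it was at the start of the episode above 0.03 m).
It also fails if it takes over 58 s, if anything falls off the work surface, if the arm or the gripper's body presses on something with over 40 N, if the wrist force passes 120 N, or if a joint passes its speed limit or range.

## Working session

There is one attempt and no reset: what is moved stays moved. The work goes in short steps, Python scripts to look and compute and a tool call to move; the robot and the scene stay as the last step left them, time stands still between calls to the robot, and variables do not carry over. Pictures are saved under pics/ and viewed, about 8 in all and at most 12, crops included, and the job is handed in when it is done.

Besides the shell and the picture viewer there is one more tool, called after "Request:" as name(argument=value, ...), one argument or row to a line, values as JSON. apply_moves: Moves the arm, as the interface text tells. Its arguments: {"type":"object","properties":{"increments":{"type":"array","items":{"type":"object","properties":{"gripper":{"type":"number"},"delta_pos":{"type":"array","items":{"type":"number"}},"dr":{"type":"array","items":{"type":"number"}}}}}},"required":["increments"]}

```bash
mkdir -p pics; ls
cat > h.py <<'E'
import numpy as np, cv2
from scipy.spatial.transform import Rotation as R
from workcell import ctrl
def snap(n,f):
    d=ctrl.get_image(n); cv2.imwrite(f'pics/{f}.png',cv2.resize(d['img'][:,:,::-1],(800,600),interpolation=cv2.INTER_CUBIC))
    np.savez(f'pics/{f}.npz',**d); return d
def unproj(d,u,v,z=None,plane=None):
    K=d['mtx']; k=float(d['k1']); p=np.array([(u-K[0,2])/K[0,0],(v-K[1,2])/K[1,1]]); q=p.copy()
    for _ in range(20): q=p/(1+k*(q@q))
    M=cv2.Rodrigues(np.array(d['rvec'],float))[0]; t=np.array(d['tvec'],float).ravel()
    ray=M.T@np.array([q[0],q[1],1.]); c=-M.T@t
    if plane is not None: return c+ray*(plane-c[2])/ray[2]
    if z is None: z=float(d['range_z'][int(round(v)),int(round(u))])
    return c+ray*z
def cloud(d):
    K=d['mtx']; k=float(d['k1']); v,u=np.mgrid[:384,:512]
    p=np.stack([(u-K[0,2])/K[0,0],(v-K[1,2])/K[1,1]],-1); q=p.copy()
    for _ in range(20): q=p/(1+k*(q**2).sum(-1,keepdims=True))
    M=cv2.Rodrigues(np.array(d['rvec'],float))[0]; t=np.array(d['tvec'],float).ravel()
    z=d['range_z'][...,None]; P=np.concatenate([q*z,z],-1)
    return (P-t)@M
E
python3 - <<'E'
from h import *
print(ctrl.get_obs())
for n in('top','side'):
    d=snap(n,n+'0'); print(n,d['mtx'],d['k1'],d['rvec'],d['tvec'])
E
```

```text
pics
{'t': 0.0, 'qpos': array([ 1.25898862e+00,  4.23821233e-01,  1.63067667e+00, -4.35796702e-05,
        1.08856739e+00, -1.90107029e-02]), 'qvel': array([-0.00042983,  0.00047662, -0.00135612,  0.00075574,  0.00122363,
        0.00036437]), 'joint_torque': array([-1.13639224e-03, -5.44614208e+01, -2.73676479e+01,  6.42417488e-02,
        2.26552121e-02, -1.80210468e-04]), 'ee_pos': array([180.22989886, 597.9146973 , 240.61914261]), 'orientation': array([ 0.22865512,  1.55875765, -0.23095354]), 'ft_force': array([-0.24329284,  0.34159066, -0.10876699]), 'moment': array([ 0.02583981,  0.00598857, -0.00872185]), 'width': 88.12884811478624}
top [[450.82277996   0.         261.70107847]
 [  0.         450.82277996 199.14281839]
 [  0.           0.           1.        ]] -0.05817450069349638 [ 2.18269404 -2.18818607  0.03392239] [ -65.53007706  520.75971368 1013.17244505]
side [[455.72672971   0.         253.62014362]
 [  0.         455.72672971 188.55581592]
 [  0.           0.           1.        ]] 0.018091787274917157 [ 0.40991747 -2.59879186  1.42849318] [480.69063271 207.29618666 790.64735713]
```

View pics/top0.png

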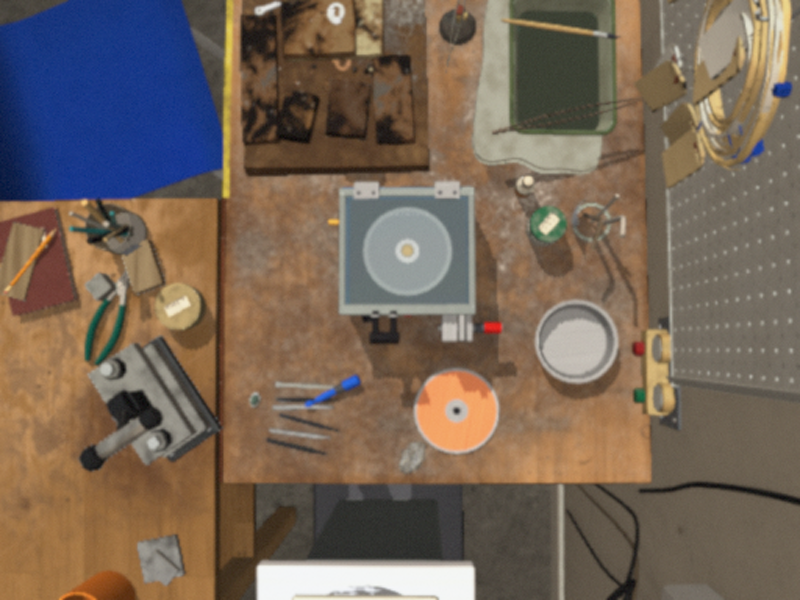

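View pics/side0.png

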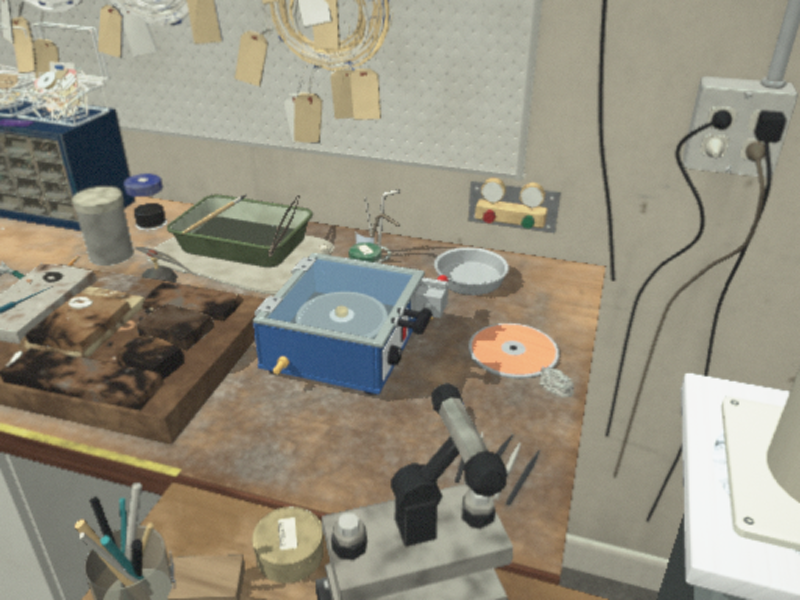

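The top view shows (800x600) the machine centre at (407,250), handle (384,330), red knob (492,327), dish (577,341), new disc (456,411) and blue decoy (335,390). The side view shows the knob at (441,279), the handle at about (415,320) and the dish at (470,270).

```bash
python3 - <<'E'
from h import *
D={n:dict(np.load(f'pics/{n}0.npz')) for n in('top','side')}
C={n:cloud(D[n]) for n in D}
for n in D:
    hsv=cv2.cvtColor(D[n]['img'],cv2.COLOR_RGB2HSV).astype(int); P=C[n]
    H,S,V=hsv[...,0],hsv[...,1],hsv[...,2]
    W=(P[...,0]>250)&(P[...,0]<900)&(abs(P[...,1])<400)&(D[n]['range_z']>0)
    red=((H<6)|(H>174))&(S>170)&(V>100)&W&(P[...,2]>30)&(P[...,2]<110)
    k,l,s,c=cv2.connectedComponentsWithStats(red.astype(np.uint8))
    for i in range(1,k):
        if s[i,4]>8: print(n,'red',s[i],c[i],np.median(P[l==i],0).round(1),P[l==i].min(0).round(),P[l==i].max(0).round())
    s=1.5625
    for nm,(u,v) in dict(top=dict(ul=(343,190),ur=(472,190),ll=(343,312),lr=(472,312),handle=(384,338),dish=(577,341),disc=(456,425),hasp=(456,328),bench=(300,330)),side=dict(handle=(417,321),dish=(470,272),disc=(495,350),fr=(422,272),fl=(382,347),bl=(258,318)))[n].items():
        print(n,nm,unproj(D[n],(u+.5)/s-.5,(v+.5)/s-.5).round(1))
    # dish via points
P=C['top']
m=(P[...,2]>18)&(P[...,2]<32)&(P[...,1]<-150)&(P[...,1]>-330)&(P[...,0]>380)&(P[...,0]<560)
q=P[m]; A=np.c_[2*q[:,:2],np.ones(len(q))]; print('dish pts',len(q),q.min(0),q.max(0))
m=(P[...,2]>81)&(P[...,2]<105)&(abs(P[...,1])<200)&(P[...,0]>350)&(P[...,0]<800)
q=P[m]; print('cover',q.min(0),q.max(0),len(q))
r=cv2.minAreaRect(q[q[:,0]>0][:,:2].astype(np.float32)); print(r)
img=D['top']['img'][185:250,200:400]; cv2.imwrite('pics/c1.png',cv2.resize(img[:,:,::-1],(800,260),interpolation=cv2.INTER_CUBIC))
img=D['side']['img'][150:250,150:340]; cv2.imwrite('pics/c2.png',cv2.resize(img[:,:,::-1],(800,420),interpolation=cv2.INTER_CUBIC))
E
python3 -c "
import cv2,numpy as np
a=cv2.imread('pics/c1.png');b=cv2.imread('pics/c2.png')[:340]
cv2.imwrite('pics/c12.png',np.vstack([a,b]))"
```

```text
top red [310 207  11   7  66] [314.8030303  209.54545455] [ 495.1 -182.1   68.1] [ 488. -193.   63.] [ 501. -171.   72.]
top red [406 220   6   7  35] [408.71428571 222.85714286] [ 465.6 -377.1   89.6] [ 459. -383.   86.] [ 472. -371.   93.]
top ul [682.3  21.3  92.3]
top ur [ 680.2 -153.7   96.3]
top ll [516.   20.5  93.5]
top lr [ 515.4 -152.5   94.9]
top handle [480.8 -35.2 103.6]
top dish [ 477.  -312.5    2.8]
top disc [ 355.4 -134.4    6.6]
top hasp [ 494.7 -132.2   69. ]
top bench [494.3  95.5  -2.5]
side handle [485.4 -20.5  99.5]
side dish [ 481.4 -320.3    2. ]
side disc [ 400.7 -123.4    1.3]
side fr [ 516.5 -151.    90.7]
side fl [514.6  27.8  87.1]
side bl [681.6  22.8  90.7]
dish pts 301 [ 418.74924963 -329.58385365   18.16235912] [ 535.41940338 -248.46911248   31.94718055]
cover [ 474.83451464 -156.40991452   81.0513643 ] [695.59939677  26.47619487 104.79529578] 7625
((584.820068359375, -64.38636016845703), (182.66441345214844, 220.54017639160156), 89.58641815185547)
```

View pics/c12.png

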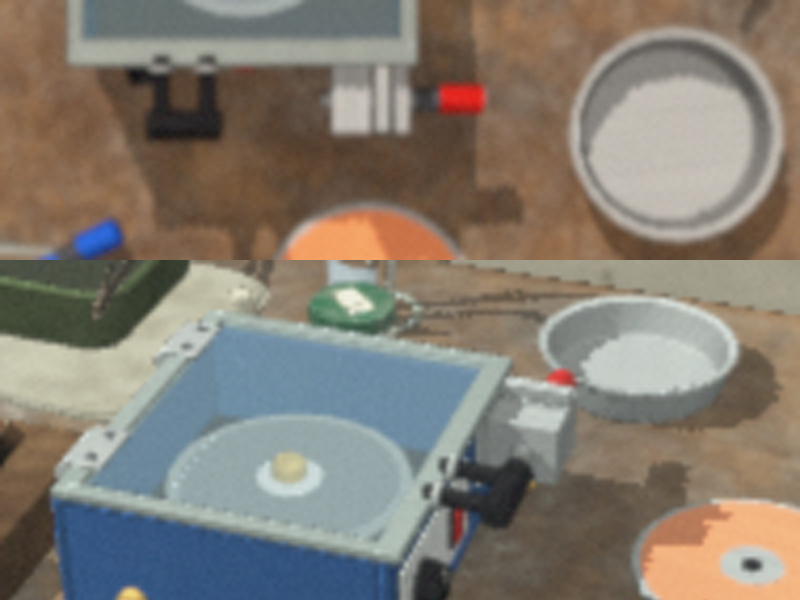

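The crops show the handle bar with two stems at crop (160,65) and (207,65), so only its ends are free. The knob sits clear of the hasp at (462,97) and the dish centre is at (676,134). I'll grip the bar by its two flat ends with the tool pointing down.

Run:
```python
from h import *
o=ctrl.get_obs(); M=R.from_rotvec(o['orientation']).as_matrix(); print(M.round(3))
D=dict(np.load('pics/top0.npz')); P=cloud(D)
print('dish rim c',unproj(D,369,218.5,plane=26), [unproj(D,u,v,plane=26).round(1) for u,v in((342.8,218),(395.2,218),(369,192),(369,245.2))])
for n in('top','side'):
    Q=cloud(dict(np.load(f'pics/{n}0.npz'))).reshape(-1,3); 
    d=Q[:,:2]-np.array([180,598]); e=np.array([315,-780])/841.; s=d@e; w=abs(d@np.array([e[1],-e[0]]))
    for a in range(-100,940,100):
        k=(s>a)&(s<a+100)&(w<130)&(Q[:,2]<900); print(n,a,Q[k,2].max().round() if k.any() else None, end='; ')
    print()
    k=(Q[:,0]>380)&(Q[:,0]<580)&(Q[:,1]<-372)&(Q[:,2]>40)&(Q[:,2]<300); print('wall y',np.percentile(Q[k,1],[5,50,95,99.5]) if k.any() else None)
# knob top in top view & triangulate with side
S=dict(np.load('pics/side0.npz')); hs=cv2.cvtColor(S['img'],cv2.COLOR_RGB2HSV).astype(int); 
m=((hs[...,0]<8)|(hs[...,0]>172))&(hs[...,1]>120); m[:165]=0;m[195:]=0;m[:,:270]=0;m[:,300:]=0
v,u=np.where(m); print('side red',len(u),u.mean(),v.mean(),u.min(),u.max(),v.min(),v.max()); print(np.median(cloud(S)[m],0))
def ray(d,u,v): a=unproj(d,u,v,z=1.);b=unproj(d,u,v,z=1000.); return a,(b-a)/np.linalg.norm(b-a)
def tri(p,q):
    (a,e),(b,f)=ray(D,*p),ray(S,*q); t=np.linalg.lstsq(np.c_[e,-f],b-a,rcond=None)[0]; x,y=a+e*t[0],b+f*t[1]; return ((x+y)/2).round(1),np.linalg.norm(x-y).round(1)
print('knob tri',tri((314.8,209.5),(u.mean(),v.mean())))
# handle end: right end centre in both crops
print('handle R end',tri((200+221/4,185+125/4),(150+528/4.21,150+(480-260)/4.2)))
print('handle ends top z=93',[unproj(D,200+x/4,185+124/4,plane=97).round(1) for x in(147,221)])
```

```text
[[-0.     0.289  0.957]
 [-0.001  0.957 -0.289]
 [-1.    -0.001 -0.   ]]
dish rim c [ 475.80341422 -307.19394334   26.        ] [array([ 477.1, -248.5,   26. ]), array([ 476.7, -366. ,   26. ]), array([ 535.2, -308. ,   26. ]), array([ 416.2, -306.5,   26. ])]
top -100 None; top 0 8.0; top 100 103.0; top 200 99.0; top 300 230.0; top 400 228.0; top 500 16.0; top 600 105.0; top 700 104.0; top 800 99.0; top 900 53.0; 
wall y [-420.9151294  -399.99586051 -385.89852253 -375.16631275]
side -100 598.0; side 0 None; side 100 None; side 200 None; side 300 226.0; side 400 224.0; side 500 8.0; side 600 100.0; side 700 101.0; side 800 94.0; side 900 49.0; 
wall y [-422.05573754 -400.60245485 -387.60618631 -374.40307884]
side red 18 282.8333333333333 177.5 280 285 176 179
[ 495.04047948 -185.71943285   66.12535948]
knob tri (array([ 494.9, -182. ,   67.8]), np.float64(0.5))
handle R end (array([479. , -55. ,  85.4]), np.float64(3.6))
handle ends top z=93 [array([481.2, -16.4,  97. ]), array([481.1, -55. ,  97. ])]
```

Request:
apply_moves(
  increments=[
    {"gripper":100,"delta_pos":[-2,0,0],"dr":[0.116,0,0]},
    {"gripper":100,"delta_pos":[-2,0,0],"dr":[0.116,0,0]},
    {"gripper":100,"delta_pos":[-2,0,0],"dr":[0.116,0,0]},
    {"gripper":100,"delta_pos":[-2,0,0],"dr":[0.116,0,0]},
    {"gripper":100,"delta_pos":[-2,0,0],"dr":[0.116,0,0]},
  ],
)

```text
t: 0.52
ee_pos: [180.3, 598.1, 341.8]
orientation: [0.685, 1.46, -0.687]
ft_force: [0.1, 0.5, 0.1]
width: 87.8
```

Request:
apply_moves(
  increments=[
    {"gripper":100,"delta_pos":[0,0,0],"dr":[0.116,0,0]},
    {"gripper":100,"delta_pos":[0,0,0],"dr":[0.116,0,0]},
    {"gripper":100,"delta_pos":[0,0,0],"dr":[0.116,0,0]},
    {"gripper":100,"delta_pos":[0,0,0],"dr":[0.116,0,0]},
    {"gripper":100,"delta_pos":[0,0,0],"dr":[0.116,0,0]},
  ],
)

```text
t: 0.93
ee_pos: [180.3, 598.1, 340.9]
orientation: [1.125, 1.26, -1.127]
ft_force: [-0.1, -0.4, 0.5]
width: 88.2
```

Request:
apply_moves(
  increments=[
    {"gripper":100,"delta_pos":[0,0,0],"dr":[0.116,0,0]},
    {"gripper":100,"delta_pos":[0,0,0],"dr":[0,0,0]},
    {"gripper":100,"delta_pos":[0,0,0],"dr":[0,0,0]},
    {"gripper":100,"delta_pos":[0,0,0],"dr":[0,0,0]},
    {"gripper":100,"delta_pos":[0,0,0],"dr":[0,0,0]},
  ],
)

```text
t: 1.35
ee_pos: [180.3, 598.3, 341.2]
orientation: [1.206, 1.211, -1.206]
ft_force: [-0.2, -0.2, -0.2]
width: 87.8
```

Request:
apply_moves(
  increments=[
    {"gripper":100,"delta_pos":[0,1.26,3.12],"dr":[0,0,0]},
    {"gripper":100,"delta_pos":[0,1.26,3.12],"dr":[0,0,0]},
    {"gripper":100,"delta_pos":[0,1.26,3.12],"dr":[0,0,0]},
    {"gripper":100,"delta_pos":[0,1.26,3.12],"dr":[0,0,0]},
    {"gripper":100,"delta_pos":[0,1.26,3.12],"dr":[0,0,0]},
  ],
)

```text
t: 1.77
ee_pos: [243.9, 441.1, 341.3]
orientation: [1.206, 1.211, -1.206]
ft_force: [0.8, 0.5, 0.2]
width: 88.2
```

Request:
apply_moves(
  increments=[
    {"gripper":100,"delta_pos":[0,1.26,3.12],"dr":[0,0,0]},
    {"gripper":100,"delta_pos":[0,1.26,3.12],"dr":[0,0,0]},
    {"gripper":100,"delta_pos":[0,1.26,3.12],"dr":[0,0,0]},
    {"gripper":100,"delta_pos":[0,1.26,3.12],"dr":[0,0,0]},
    {"gripper":100,"delta_pos":[0,1.26,3.12],"dr":[0,0,0]},
  ],
)

```text
t: 2.18
ee_pos: [307.2, 285.2, 341.6]
orientation: [1.207, 1.211, -1.206]
ft_force: [0.5, 0.3, 0.0]
width: 87.9
```

Request:
apply_moves(
  increments=[
    {"gripper":100,"delta_pos":[0,1.26,3.12],"dr":[0,0,0]},
    {"gripper":100,"delta_pos":[0,1.26,3.12],"dr":[0,0,0]},
    {"gripper":100,"delta_pos":[0,1.26,3.12],"dr":[0,0,0]},
    {"gripper":100,"delta_pos":[0,1.26,3.12],"dr":[0,0,0]},
    {"gripper":100,"delta_pos":[0,1.26,3.12],"dr":[0,0,0]},
  ],
)

```text
t: 2.6
ee_pos: [370.6, 129.2, 341.7]
orientation: [1.207, 1.211, -1.205]
ft_force: [-0.1, 0.8, 0.0]
width: 87.7
```

Request:
apply_moves(
  increments=[
    {"gripper":100,"delta_pos":[0,1.26,3.12],"dr":[0,0,0]},
    {"gripper":100,"delta_pos":[0,1.26,3.12],"dr":[0,0,0]},
    {"gripper":100,"delta_pos":[0,1.26,3.12],"dr":[0,0,0]},
    {"gripper":100,"delta_pos":[0,1.26,3.12],"dr":[0,0,0]},
    {"gripper":100,"delta_pos":[0,1.26,3.12],"dr":[0,0,0]},
  ],
)

```text
t: 3.02
ee_pos: [433.9, -26.9, 341.7]
orientation: [1.207, 1.21, -1.206]
ft_force: [1.4, 0.2, -0.0]
width: 87.9
```

Request:
apply_moves(
  increments=[
    {"gripper":100,"delta_pos":[0,1.26,3.12],"dr":[0,0,0]},
    {"gripper":100,"delta_pos":[0,1.26,3.12],"dr":[0,0,0]},
    {"gripper":100,"delta_pos":[0,1.26,3.12],"dr":[0,0,0]},
    {"gripper":100,"delta_pos":[0,1.26,3.12],"dr":[0,0,0]},
    {"gripper":100,"delta_pos":[0,1.26,3.12],"dr":[0,0,0]},
  ],
)

```text
t: 3.43
ee_pos: [497.2, -182.8, 341.5]
orientation: [1.207, 1.211, -1.207]
ft_force: [0.1, 0.2, 0.7]
width: 87.4
```

Request:
apply_moves(
  increments=[
    {"gripper":100,"delta_pos":[3.5,-0.2,0],"dr":[0,0,0]},
    {"gripper":100,"delta_pos":[3.5,0,0],"dr":[0,0,0]},
    {"gripper":100,"delta_pos":[3.5,0,0],"dr":[0,0,0]},
    {"gripper":100,"delta_pos":[3.5,0,0],"dr":[0,0,0]},
    {"gripper":100,"delta_pos":[3.5,0,0],"dr":[0,0,0]},
  ],
)

```text
t: 3.85
ee_pos: [494.9, -181.2, 165.1]
orientation: [1.207, 1.21, -1.206]
ft_force: [0.3, 0.5, -0.7]
width: 88.0
```

Request:
apply_moves(
  increments=[
    {"gripper":80,"delta_pos":[2.5,0,0],"dr":[0,0,0]},
    {"gripper":80,"delta_pos":[2.5,0,0],"dr":[0,0,0]},
    {"gripper":80,"delta_pos":[2.5,0,0],"dr":[0,0,0]},
    {"gripper":80,"delta_pos":[1.7,0,0],"dr":[0,0,0]},
    {"gripper":80,"delta_pos":[1,0,0],"dr":[0,0,0]},
  ],
)

```text
t: 4.27
ee_pos: [493.9, -180.6, 62.3]
orientation: [1.206, 1.213, -1.208]
ft_force: [-0.6, 0.4, 0.3]
width: 70.3
```

Run:
```python
from h import *
o=ctrl.get_obs(); print(o['ee_pos'],o['ft_force'],o['width'],o['qpos'])
a=snap('top','t1')['img'][170:245,250:400]; b=snap('side','s1')['img'][130:225,220:370]
f=lambda i,h:cv2.resize(i[:,:,::-1],(600,h),interpolation=cv2.INTER_CUBIC)
cv2.imwrite('pics/v1.png',np.vstack([f(a,300),f(b,300)]))
```

```text
[ 493.94671312 -180.61357006   62.31090943] [-0.62974192  0.38482532  0.32423836] 70.32541330368186 [-3.73180462e-01  5.61924315e-01  1.94160762e+00  6.88535371e-07
  6.40824753e-01 -3.76617985e-01]
```

View pics/v1.png

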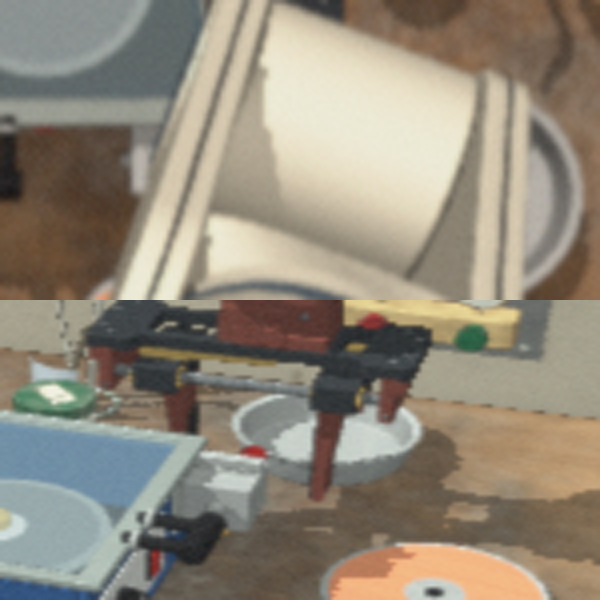

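The side crop shows the fingers straddling the red knob (254,452): one finger in front (318,470), one behind (183,410). Now closing.

Request:
apply_moves(
  increments=[
    {"gripper":40,"delta_pos":[-0.1,0.1,0.2],"dr":[0,0,0]},
    {"gripper":20,"delta_pos":[0,0,0],"dr":[0,0,0]},
    {"gripper":5,"delta_pos":[0,0,0],"dr":[0,0,0]},
    {"gripper":0,"delta_pos":[0,0,0],"dr":[0,0,0]},
    {"gripper":0,"delta_pos":[0,0,0],"dr":[0,0,0]},
  ],
)

```text
t: 4.78
ee_pos: [496.4, -183.2, 66.2]
orientation: [1.208, 1.209, -1.207]
ft_force: [-1.6, -1.0, -0.2]
width: 40.1
```

Request:
apply_moves(
  increments=[
    {"gripper":0,"delta_pos":[0,0,0],"dr":[0,0,0]},
    {"gripper":0,"delta_pos":[0,0,0],"dr":[0,0,0]},
    {"gripper":0,"delta_pos":[0,0,0],"dr":[0,0,0]},
    {"gripper":0,"delta_pos":[0,0,0],"dr":[0,0,0]},
    {"gripper":0,"delta_pos":[0,0,0],"dr":[0,0,0]},
  ],
)

```text
t: 5.2
ee_pos: [496.0, -183.0, 65.4]
orientation: [1.208, 1.21, -1.208]
ft_force: [-0.3, 0.7, 0.2]
width: 15.3
```

Request:
apply_moves(
  increments=[
    {"gripper":0,"delta_pos":[0,0,0],"dr":[0,0,0]},
    {"gripper":0,"delta_pos":[0,0,0.4],"dr":[0,0,0]},
    {"gripper":0,"delta_pos":[0,0,0.6],"dr":[0,0,0]},
    {"gripper":0,"delta_pos":[0,0,0.8],"dr":[0,0,0]},
    {"gripper":0,"delta_pos":[0,0,0.8],"dr":[0,0,0]},
  ],
)

```text
t: 5.62
ee_pos: [495.9, -209.1, 65.2]
orientation: [1.207, 1.211, -1.207]
ft_force: [-0.0, 0.2, -0.6]
width: 15.3
```

Request:
apply_moves(
  increments=[
    {"gripper":0,"delta_pos":[0,0,0.8],"dr":[0,0,0]},
    {"gripper":0,"delta_pos":[0,0,0.8],"dr":[0,0,0]},
    {"gripper":0,"delta_pos":[0,0,0.8],"dr":[0,0,0]},
    {"gripper":0,"delta_pos":[0,0,0.8],"dr":[0,0,0]},
    {"gripper":0,"delta_pos":[0,0,0.8],"dr":[0,0,0]},
  ],
)

```text
t: 6.03
ee_pos: [496.0, -250.0, 65.3]
orientation: [1.208, 1.21, -1.208]
ft_force: [0.6, -0.0, -0.0]
width: 15.2
```

Run:
```python
from h import *
o=ctrl.get_obs(); print(o['ee_pos'],o['ft_force'],o['width'],o['qpos'])
d=snap('side','s2'); S=d; hs=cv2.cvtColor(S['img'],cv2.COLOR_RGB2HSV).astype(int)
b=d['img'][130:235,220:360]
cv2.imwrite('pics/v2.png',cv2.resize(b[:,:,::-1],(800,600),interpolation=cv2.INTER_CUBIC))
```

```text
[ 495.9668142  -249.96164911   65.3460246 ] [ 0.6465941  -0.0426625  -0.03990023] 15.225823142897701 [-4.88223258e-01  5.84346241e-01  1.87724626e+00 -1.15349395e-04
  6.80028284e-01 -4.89886371e-01]
```

View pics/v2.png

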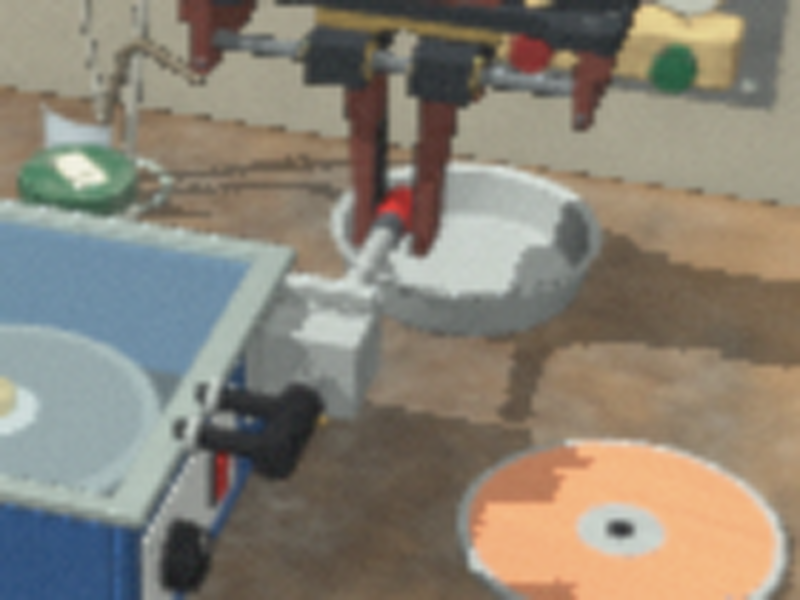

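The pin is out and held by the knob (crop (395,207)), its shaft pointing at the hasp with the tip clear. Lifting and turning it so the gripper body stays off the wall.

Request:
apply_moves(
  increments=[
    {"gripper":0,"delta_pos":[-1.1,0,0],"dr":[0.119,0,0]},
    {"gripper":0,"delta_pos":[-1.1,0,0],"dr":[0.119,0,0]},
    {"gripper":0,"delta_pos":[-1.1,0,0],"dr":[0.119,0,0]},
    {"gripper":0,"delta_pos":[-1.1,0,0],"dr":[0.119,0,0]},
    {"gripper":0,"delta_pos":[-1.1,0,0],"dr":[0.119,0,0]},
  ],
)

```text
t: 6.5
ee_pos: [495.9, -249.1, 120.8]
orientation: [1.635, 0.864, -1.635]
ft_force: [-0.5, -0.2, -0.6]
width: 15.1
```

Request:
apply_moves(
  increments=[
    {"gripper":0,"delta_pos":[0,0,0],"dr":[0.119,0,0]},
    {"gripper":0,"delta_pos":[0,0,0],"dr":[0.119,0,0]},
    {"gripper":0,"delta_pos":[0,0,0],"dr":[0.119,0,0]},
    {"gripper":0,"delta_pos":[0,0,0],"dr":[0.119,0,0]},
    {"gripper":0,"delta_pos":[0,0,0],"dr":[0.119,0,0]},
  ],
)

```text
t: 6.92
ee_pos: [496.0, -249.1, 120.4]
orientation: [2.015, 0.384, -2.015]
ft_force: [0.3, 0.2, -1.4]
width: 15.2
```

Request:
apply_moves(
  increments=[
    {"gripper":0,"delta_pos":[0,0,0],"dr":[0.119,0,0]},
    {"gripper":0,"delta_pos":[0,0,0],"dr":[0.119,0,0]},
    {"gripper":0,"delta_pos":[0,0,0],"dr":[0.119,0,0]},
    {"gripper":0,"delta_pos":[0,0,0],"dr":[0.119,0,0]},
    {"gripper":0,"delta_pos":[0,0,0],"dr":[0.119,0,0]},
  ],
)

```text
t: 7.33
ee_pos: [495.9, -249.1, 120.3]
orientation: [-2.106, 0.231, 2.106]
ft_force: [-0.4, -0.6, 0.1]
width: 15.6
```

Request:
apply_moves(
  increments=[
    {"gripper":0,"delta_pos":[0,0,0],"dr":[0.119,0,0]},
    {"gripper":0,"delta_pos":[0,0,0],"dr":[0.119,0,0]},
    {"gripper":0,"delta_pos":[0,0,0],"dr":[0.119,0,0]},
    {"gripper":0,"delta_pos":[0,0,0],"dr":[0.119,0,0]},
    {"gripper":0,"delta_pos":[0,0,0],"dr":[0.119,0,0]},
  ],
)

```text
t: 7.75
ee_pos: [495.9, -249.1, 120.4]
orientation: [-1.742, 0.75, 1.742]
ft_force: [-1.2, -0.5, -0.6]
width: 15.4
```

Request:
apply_moves(
  increments=[
    {"gripper":0,"delta_pos":[0,0,0],"dr":[0.119,0,0]},
    {"gripper":0,"delta_pos":[0,0,0],"dr":[0.119,0,0]},
    {"gripper":0,"delta_pos":[0,1.5,-0.2],"dr":[0,0,0]},
    {"gripper":0,"delta_pos":[0,1.5,-0.2],"dr":[0,0,0]},
    {"gripper":0,"delta_pos":[0,1.5,-0.2],"dr":[0,0,0]},
  ],
)

```text
t: 8.17
ee_pos: [459.7, -276.9, 120.3]
orientation: [-1.585, 0.912, 1.585]
ft_force: [-0.2, 0.4, -1.1]
width: 15.1
```

Run:
```python
from h import *
o=ctrl.get_obs(); print(o['ee_pos'],o['ft_force'],o['width'],o['qpos']); M=R.from_rotvec(o['orientation']).as_matrix(); print(M.round(3))
# pin tip dir was tool -z
k=o['ee_pos']; mid=k-M[:,2]*32; print('mid',mid,'tip',k-M[:,2]*76,'tool delta to dish',M.T@(np.array([476.5,-307.2,k[2]])-mid)/10)
d=snap('side','s3'); e=snap('top','t3')
f=lambda i:cv2.resize(i[:,:,::-1],(600,300),interpolation=cv2.INTER_CUBIC)
cv2.imwrite('pics/v3.png',np.vstack([f(e['img'][180:260,260:420]),f(d['img'][120:220,200:400])]))
```

```text
[ 459.70525404 -276.94184754  120.31619798] [-0.15912624  0.41832099 -1.14123124] 15.05536174213256 [-5.64397397e-01  4.71460191e-01  1.90277521e+00  4.06516757e-05
  7.67561058e-01  2.05095280e+00]
[[-0.    -0.865 -0.502]
 [ 0.    -0.502  0.865]
 [-1.     0.     0.   ]]
mid [ 475.77765197 -304.61273452  120.30999647] tip [ 497.87719912 -342.66020413  120.3014694 ] tool delta to dish [-0.00066587  0.06748614 -0.26000549]
```

View pics/v3.png

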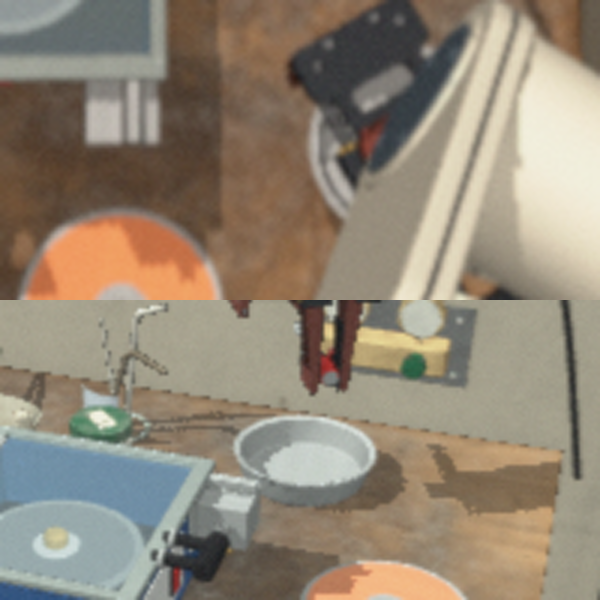

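The knob is still in the fingers (side crop (328,368)), above the dish. Lowering.

Request:
apply_moves(
  increments=[
    {"gripper":0,"delta_pos":[1.8,0.1,-0.4],"dr":[0,0,0]},
    {"gripper":0,"delta_pos":[2.2,0,0],"dr":[0,0,0]},
    {"gripper":0,"delta_pos":[2.2,0,0],"dr":[0,0,0]},
    {"gripper":0,"delta_pos":[1.8,0,0],"dr":[0,0,0]},
    {"gripper":0,"delta_pos":[0.9,0,0],"dr":[0,0,0]},
  ],
)

```text
t: 8.68
ee_pos: [460.8, -280.0, 29.4]
orientation: [-1.583, 0.913, 1.587]
ft_force: [-1.2, -0.1, 0.5]
width: 15.2
```

Request:
apply_moves(
  increments=[
    {"gripper":0,"delta_pos":[0.2,0,0],"dr":[0,0,0]},
    {"gripper":0,"delta_pos":[0,0,0],"dr":[0,0,0]},
    {"gripper":28,"delta_pos":[0,0,0],"dr":[0,0,0]},
    {"gripper":28,"delta_pos":[0,0,0],"dr":[0,0,0]},
    {"gripper":28,"delta_pos":[0,0,0],"dr":[0,0,0]},
  ],
)

```text
t: 9.1
ee_pos: [462.0, -281.1, 30.4]
orientation: [-1.587, 0.913, 1.583]
ft_force: [0.5, 0.0, -0.1]
width: 24.3
```

Request:
apply_moves(
  increments=[
    {"gripper":28,"delta_pos":[0,0,0],"dr":[0,0,0]},
    {"gripper":28,"delta_pos":[0,0,0],"dr":[0,0,0]},
    {"gripper":28,"delta_pos":[-1,0,0],"dr":[0,0,0]},
    {"gripper":28,"delta_pos":[-2,0,0],"dr":[0,0,0]},
    {"gripper":28,"delta_pos":[-3,0,0],"dr":[0,0,0]},
  ],
)

```text
t: 9.52
ee_pos: [459.9, -279.8, 88.8]
orientation: [-1.581, 0.913, 1.589]
ft_force: [0.2, -0.6, -0.2]
width: 24.5
```

Request:
apply_moves(
  increments=[
    {"gripper":28,"delta_pos":[-3,0,0],"dr":[0,0,0]},
    {"gripper":60,"delta_pos":[-3,0,0],"dr":[-0.115,0,0]},
    {"gripper":80,"delta_pos":[-2,0,0],"dr":[-0.115,0,0]},
    {"gripper":80,"delta_pos":[0,0,0],"dr":[-0.115,0,0]},
    {"gripper":80,"delta_pos":[0,0,0],"dr":[-0.115,0,0]},
  ],
)

```text
t: 9.93
ee_pos: [462.2, -281.3, 172.2]
orientation: [-1.897, 0.565, 1.888]
ft_force: [-0.3, 1.1, 0.1]
width: 48.0
```

Request:
apply_moves(
  increments=[
    {"gripper":80,"delta_pos":[0,0,0],"dr":[-0.115,0,0]},
    {"gripper":80,"delta_pos":[0,0,0],"dr":[-0.115,0,0]},
    {"gripper":80,"delta_pos":[0,0,0],"dr":[-0.115,0,0]},
    {"gripper":80,"delta_pos":[0,0,0],"dr":[-0.115,0,0]},
    {"gripper":80,"delta_pos":[0,0,0],"dr":[-0.115,0,0]},
  ],
)

```text
t: 10.35
ee_pos: [461.2, -280.7, 170.2]
orientation: [-2.22, 0.005, 2.219]
ft_force: [0.5, -0.2, -0.0]
width: 70.1
```

Run:
```python
from h import *
o=ctrl.get_obs(); print(o['ee_pos'],o['ft_force'],o['width'],o['qpos']); M=R.from_rotvec(o['orientation']).as_matrix(); print(M.round(3))
print('to above handle',M.T@(np.array([481,-35.,170])-o['ee_pos'])/10)
d=snap('side','s4'); P=cloud(d); hs=cv2.cvtColor(d['img'],cv2.COLOR_RGB2HSV).astype(int)
m=((hs[...,0]<8)|(hs[...,0]>172))&(hs[...,1]>120)&(P[...,2]<50)&(P[...,0]>400)&(P[...,1]<-220)&(P[...,1]>-370); print(m.sum(),np.median(P[m],0))
cv2.imwrite('pics/v4.png',cv2.resize(d['img'][120:220,200:400][:,:,::-1],(800,400),interpolation=cv2.INTER_CUBIC))
```

```text
[ 461.19224703 -280.67835251  170.24575674] [ 0.469529   -0.22296381 -0.03891894] 70.11522979407385 [-5.68744326e-01  3.96494220e-01  1.87109526e+00 -3.14333574e-05
  8.73455142e-01  1.00660496e+00]
[[ 0.    -0.005 -1.   ]
 [-0.    -1.     0.005]
 [-1.     0.    -0.   ]]
to above handle [ 1.77145419e-02 -2.45765679e+01 -1.86938527e+00]
28 [ 465.88181669 -281.08129413   16.71214005]
```

View pics/v4.png

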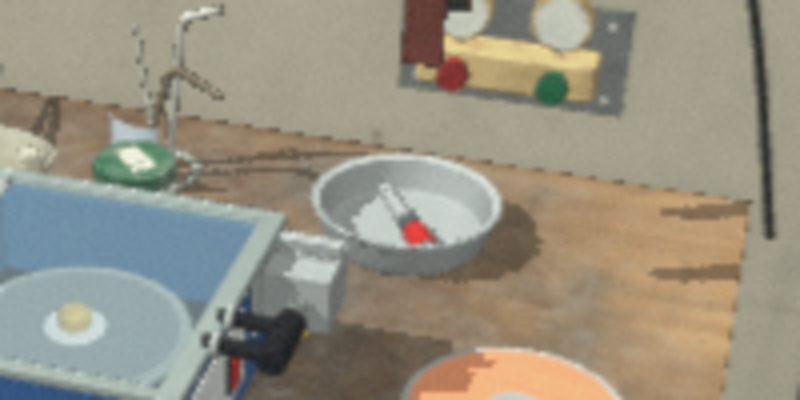

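The pin lies in the dish: knob at crop (417,232), tip at (385,190), cover still shut. Next is the handle.

Request:
apply_moves(
  increments=[
    {"gripper":75,"delta_pos":[0,-2.5,-0.2],"dr":[0,0,0]},
    {"gripper":75,"delta_pos":[0,-3.5,-0.2],"dr":[0,0,0]},
    {"gripper":75,"delta_pos":[0,-3.5,-0.2],"dr":[0,0,0]},
    {"gripper":75,"delta_pos":[0,-3.5,-0.2],"dr":[0,0,0]},
    {"gripper":75,"delta_pos":[0,-3.5,-0.3],"dr":[0,0,0]},
  ],
)

```text
t: 10.82
ee_pos: [473.6, -114.4, 170.0]
orientation: [-2.215, 0.016, 2.214]
ft_force: [1.0, -0.1, -0.5]
width: 65.7
```

Request:
apply_moves(
  increments=[
    {"gripper":75,"delta_pos":[0,-3.5,-0.3],"dr":[0,0,0]},
    {"gripper":75,"delta_pos":[0,-3,-0.3],"dr":[0,0,0]},
    {"gripper":75,"delta_pos":[0,-1.6,-0.2],"dr":[0,0,0]},
    {"gripper":75,"delta_pos":[0,0,0],"dr":[0,0,0]},
    {"gripper":75,"delta_pos":[0,0,0],"dr":[0,0,0]},
  ],
)

```text
t: 11.23
ee_pos: [482.9, -34.3, 169.9]
orientation: [-2.217, 0.011, 2.216]
ft_force: [0.6, 0.1, 0.6]
width: 65.6
```

Request:
apply_moves(
  increments=[
    {"gripper":75,"delta_pos":[0,0,0],"dr":[0,0,0]},
    {"gripper":75,"delta_pos":[2.2,0,0],"dr":[0,0,0]},
    {"gripper":75,"delta_pos":[2.2,0,0],"dr":[0,0,0]},
    {"gripper":75,"delta_pos":[1.8,0,0],"dr":[0,0,0]},
    {"gripper":75,"delta_pos":[1,0,0],"dr":[0,0,0]},
  ],
)

```text
t: 11.65
ee_pos: [481.7, -36.1, 95.8]
orientation: [-2.213, 0.014, 2.217]
ft_force: [0.4, 0.1, 0.2]
width: 65.5
```

Request:
apply_moves(
  increments=[
    {"gripper":75,"delta_pos":[0.3,0,0],"dr":[0,0,0]},
    {"gripper":75,"delta_pos":[0,0,0],"dr":[0,0,0]},
    {"gripper":75,"delta_pos":[0,0,0],"dr":[0,0,0]},
    {"gripper":75,"delta_pos":[0,0,0],"dr":[0,0,0]},
    {"gripper":75,"delta_pos":[0,0,0],"dr":[0,0,0]},
  ],
)

```text
t: 12.07
ee_pos: [483.4, -35.1, 95.3]
orientation: [-2.218, 0.012, 2.214]
ft_force: [0.2, 0.3, 0.6]
width: 65.6
```

Run:
```python
from h import *
o=ctrl.get_obs(); print(o['ee_pos'],o['ft_force'],o['width'],o['qpos'])
d=snap('side','s5')
cv2.imwrite('pics/v5.png',cv2.resize(d['img'][130:260,180:350][:,:,::-1],(784,600),interpolation=cv2.INTER_CUBIC))
```

```text
[483.4328332  -35.07100321  95.27425883] [0.24043691 0.27383671 0.58095996] 65.5775718689416 [-9.69556990e-02  4.58238704e-01  2.02592290e+00 -4.57939335e-05
  6.55746021e-01  1.48423952e+00]
```

View pics/v5.png

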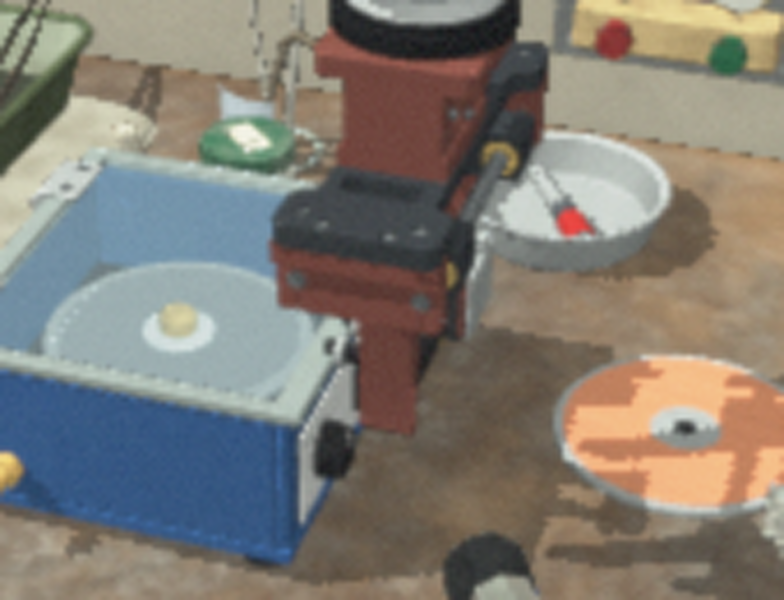

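The left finger (388,375) covers the bar's near end and clears the control knob. Closing on the ends.

Request:
apply_moves(
  increments=[
    {"gripper":50,"delta_pos":[0.1,0,0.2],"dr":[0,0,0]},
    {"gripper":30,"delta_pos":[0,0,0],"dr":[0,0,0]},
    {"gripper":20,"delta_pos":[0,0,0],"dr":[0,0,0]},
    {"gripper":20,"delta_pos":[0,0,0],"dr":[0,0,0]},
    {"gripper":20,"delta_pos":[0,0,0],"dr":[0,0,0]},
  ],
)

```text
t: 12.53
ee_pos: [480.8, -34.3, 93.4]
orientation: [-2.215, 0.011, 2.216]
ft_force: [-0.0, 3.3, 1.5]
width: 39.5
```

Request:
apply_moves(
  increments=[
    {"gripper":0,"delta_pos":[0,0,0],"dr":[0,0,0]},
    {"gripper":0,"delta_pos":[0,0,0],"dr":[0,0,0]},
    {"gripper":0,"delta_pos":[0,0,0],"dr":[0,0,0]},
    {"gripper":0,"delta_pos":[0,0,0],"dr":[0,0,0]},
    {"gripper":0,"delta_pos":[0,0,0],"dr":[0,0,0]},
  ],
)

```text
t: 12.95
ee_pos: [480.8, -34.3, 93.4]
orientation: [-2.216, 0.011, 2.216]
ft_force: [0.1, 5.7, 1.3]
width: 39.9
```

Run:
```python
from h import *
o=ctrl.get_obs(); print(o['ee_pos'],o['ft_force'],o['width'])
p=lambda a:np.array([687-206*np.cos(a)+3*np.sin(a),90+206*np.sin(a)+3*np.cos(a)])
A=np.r_[np.radians(1),np.radians(np.arange(4,61,4))]; prev=p(0)
for a in A: q=p(a); d=q-prev; prev=q; print(round(np.degrees(a)),'tool x,z cm',(-d[1]/10).round(2),(-d[0]/10).round(2),q.round(1))
```

```text
[480.79383397 -34.30519641  93.43418942] [0.10896877 5.69940376 1.3318911 ] 39.9377908574173
1 tool x,z cm -0.36 -0.01 [481.1  96.6]
4 tool x,z cm -1.08 -0.06 [481.7 107.4]
8 tool x,z cm -1.43 -0.17 [483.4 121.6]
12 tool x,z cm -1.41 -0.27 [486.1 135.8]
16 tool x,z cm -1.39 -0.37 [489.8 149.7]
20 tool x,z cm -1.36 -0.46 [494.4 163.3]
24 tool x,z cm -1.33 -0.56 [500.  176.5]
28 tool x,z cm -1.28 -0.65 [506.5 189.4]
32 tool x,z cm -1.23 -0.74 [513.9 201.7]
36 tool x,z cm -1.18 -0.82 [522.1 213.5]
40 tool x,z cm -1.12 -0.9 [531.1 224.7]
44 tool x,z cm -1.05 -0.98 [540.9 235.3]
48 tool x,z cm -0.98 -1.05 [551.4 245.1]
52 tool x,z cm -0.91 -1.11 [562.5 254.2]
56 tool x,z cm -0.83 -1.18 [574.3 262.5]
60 tool x,z cm -0.74 -1.23 [586.6 269.9]
```

Request:
apply_moves(
  increments=[
    {"gripper":0,"delta_pos":[-0.36,0,-0.01],"dr":[0,0,0]},
    {"gripper":0,"delta_pos":[-1.08,0,-0.06],"dr":[0,0,0]},
    {"gripper":0,"delta_pos":[-1.43,0,-0.17],"dr":[0,0,0]},
    {"gripper":0,"delta_pos":[-1.41,0,-0.27],"dr":[0,0,0]},
    {"gripper":0,"delta_pos":[-1.39,0,-0.37],"dr":[0,0,0]},
  ],
)

```text
t: 13.37
ee_pos: [489.5, -34.3, 150.4]
orientation: [-2.215, 0.01, 2.216]
ft_force: [4.0, 5.4, -3.9]
width: 39.8
```

Run:
```python
from h import *
o=ctrl.get_obs(); print(o['ee_pos'],o['ft_force'],o['moment'],o['width'],o['qpos'])
d=snap('side','s6')
cv2.imwrite('pics/v6.png',cv2.resize(d['img'][100:260,150:350][:,:,::-1],(750,600),interpolation=cv2.INTER_CUBIC))
```

```text
[489.51316275 -34.31298585 150.37743811] [ 4.01219408  5.39661791 -3.8567696 ] [ 0.84489317 -0.15550007  0.07754159] 39.803732757615364 [-9.48135891e-02  3.66065415e-01  1.98733156e+00  1.37634754e-03
  7.88822126e-01  1.48534780e+00]
```

View pics/v6.png

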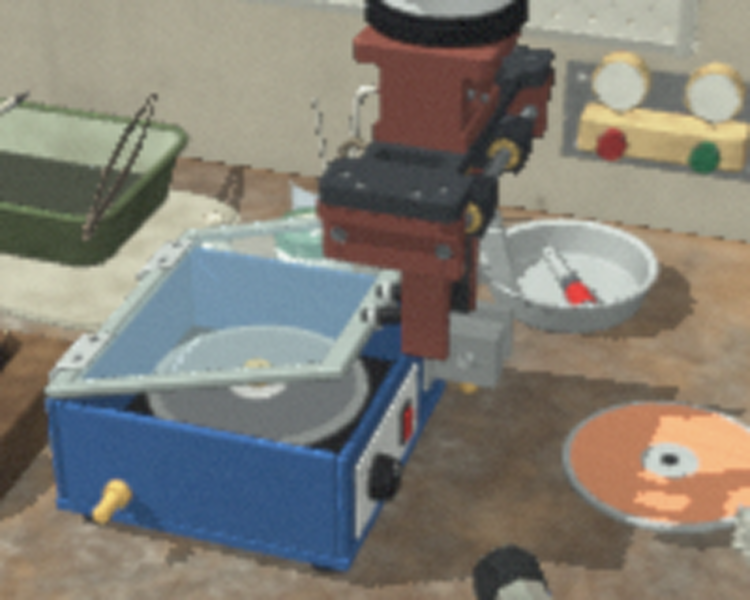

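The cover follows, its front edge lifted to about (385,290) with the bar still between the fingers. Continuing the arc to 60 degrees.

Request:
apply_moves(
  increments=[
    {"gripper":0,"delta_pos":[-1.36,0,-0.46],"dr":[0,0,0]},
    {"gripper":0,"delta_pos":[-1.33,0,-0.56],"dr":[0,0,0]},
    {"gripper":0,"delta_pos":[-1.28,0,-0.65],"dr":[0,0,0]},
    {"gripper":0,"delta_pos":[-1.23,0,-0.74],"dr":[0,0,0]},
    {"gripper":0,"delta_pos":[-1.18,0,-0.82],"dr":[0,0,0]},
  ],
)

```text
t: 13.83
ee_pos: [521.6, -34.4, 214.0]
orientation: [-2.214, 0.01, 2.217]
ft_force: [2.8, 5.8, -6.0]
width: 39.7
```

Request:
apply_moves(
  increments=[
    {"gripper":0,"delta_pos":[-1.12,0,-0.9],"dr":[0,0,0]},
    {"gripper":0,"delta_pos":[-1.05,0,-0.98],"dr":[0,0,0]},
    {"gripper":0,"delta_pos":[-0.98,0,-1.05],"dr":[0,0,0]},
    {"gripper":0,"delta_pos":[-0.91,0,-1.11],"dr":[0,0,0]},
    {"gripper":0,"delta_pos":[-0.83,0,-1.18],"dr":[0,0,0]},
  ],
)

```text
t: 14.25
ee_pos: [573.4, -34.6, 262.6]
orientation: [-2.212, 0.009, 2.218]
ft_force: [-0.2, 6.0, -3.9]
width: 39.8
```

Request:
apply_moves(
  increments=[
    {"gripper":0,"delta_pos":[-0.74,0,-1.23],"dr":[0,0,0]},
    {"gripper":0,"delta_pos":[0,0,0],"dr":[0,0,0]},
    {"gripper":0,"delta_pos":[0,0,0],"dr":[0,0,0]},
    {"gripper":0,"delta_pos":[0,0,0],"dr":[0,0,0]},
    {"gripper":0,"delta_pos":[0,0,0],"dr":[0,0,0]},
  ],
)

```text
t: 14.67
ee_pos: [586.0, -34.6, 270.1]
orientation: [-2.214, 0.009, 2.216]
ft_force: [-1.8, 5.6, 2.6]
width: 39.5
```

Run:
```python
from h import *
o=ctrl.get_obs(); print(o['ee_pos'],o['ft_force'],o['moment'],o['width'],o['qpos'])
d=snap('side','s7'); P=cloud(d)
# grey frame of the cover: left rail points, y 15..32
m=(P[...,1]>16)&(P[...,1]<34)&(P[...,0]>540)&(P[...,0]<720)&(P[...,2]>100)&(P[...,2]<270); q=P[m][:,[0,2]]
print(len(q)); c=q.mean(0); w=np.linalg.svd(q-c,full_matrices=False)[2][0]; print('angle',np.degrees(np.arctan2(abs(w[1]),abs(w[0]))),c)
cv2.imwrite('pics/v7.png',cv2.resize(d['img'][60:260,130:380][:,:,::-1],(750,600),interpolation=cv2.INTER_CUBIC))
```

```text
[585.97812065 -34.62188999 270.08816828] [-1.80445492  5.56895917  2.57323539] [ 1.00464346  0.35942709 -0.00269642] 39.51838828202729 [-0.08035694  0.33636619  1.68993395  0.00239669  1.11651687  1.49941798]
290
angle 59.07661570044772 [635.97605602 175.80095615]
```

View pics/v7.png

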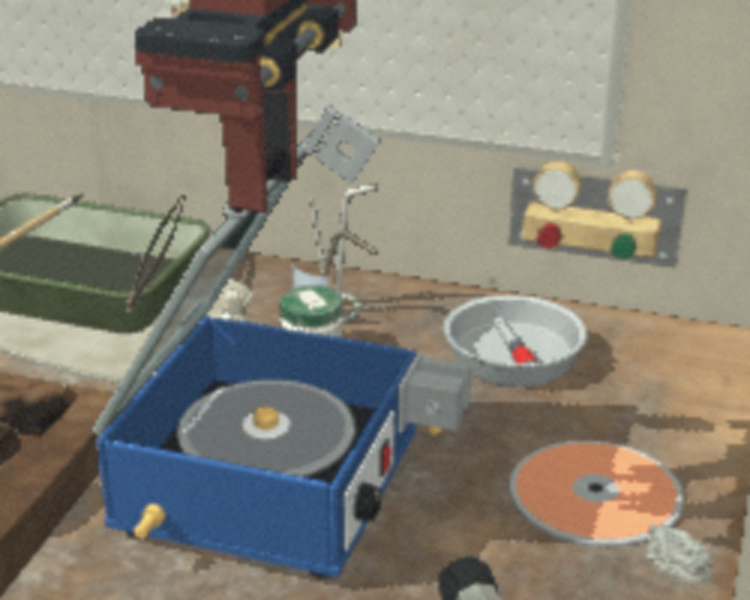

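The cover stands at about 59–60 degrees, the bar is gripped under the fingers (crop (245,200)), and the pin is in the dish at (515,345). Handing in.

```bash
python3 -c "
from h import *
print(ctrl.close_job()); o=ctrl.get_obs(); print(o['t'],o['ee_pos'],o['width'])"
```

```text
the job is handed in; nothing more can be done
None
the job is handed in; nothing more can be done
```

The lock pin is out of the hasp and lying in the steel parts dish. The cover stands about 60 degrees open, with the gripper still holding the black handle. I handed the job in at about 14.7 s; it gave no verdict.

- **Cover angle:** the side camera's depth fit gave 59.1 degrees. The tool point was at (586, −35, 270) mm, within 1 mm of where the handle should be at 60 degrees.
- **Grip on the handle:** the fingers are closed on the bar's two flat ends at 39.5 mm opening, with some contact force on the tool (about 6 N).
- **Lock pin:** after release it lay in the dish, with the cover still shut. I checked this from the pictures and one knob position (466, −281, 17) mm; I did not measure the pin's mid-point separately.
- **Bystanders:** the new disc and flux pot looked unmoved in the last picture. The glue bottle and stone were not checked afterwards, but the arm did not go near them.
- **Disagreement:** one two-view estimate of the handle's end height came out at 85 mm. The other readings and your text put it at 93 mm, so I used 93, and the grasp held.

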